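# Load a glazed test disc into the gloss reader with a lifter

## Task

Pick the steel lifter up by its orange handle with the blue glazed disc lying loose on its blade, carry it level to the gloss reader and lower it between the two arms of the sliding carriage so that the disc comes to rest flat on them. Then, with the lifter's heel behind the disc, push disc and carriage in until the disc meets the reader's sprung stop, and seat it there with a steady push of about 10 newtons for half a second, never much more (the glaze chips); then draw the lifter out and stand it flat on the bench, clear of the reader. Keep your fingers off the disc and the reader, and do not disturb the other crockery.

Things in the scene. Friction and masses are not known exactly. Their poses are not given: they have to be found in the camera images.
- lifter: Steel hand lifter, 350 g, standing on the bench. Origin: on its flat underside, below the handle; x forward along the blade, z up. Plate 30 mm wide, 4 mm thick, from x = -55 (tail) to +95 mm (blade tip). Orange handle: upright square post 24 x 24 mm at x = y = 0, up to z = 100 mm, to be gripped across either pair of faces. Counterweight behind it, x = -54 to -18 mm, 24 mm high.
- lifter_handle (a point): Point on the axis of the lifter's handle, 80 mm above the lifter's underside (20 mm below the handle's top): a good height to grip.
- lifter_blade (a point): Point on the top face of the lifter's blade, 32 mm in front of the heel's face (lifter x = 77, z = 4 mm): the middle of a disc that touches the heel.
- lifter_heel (a point): Middle of the lower edge of the heel's front face (lifter x = 45, z = 4 mm). The heel is a steel fence across the lifter's plate between handle and disc, 30 mm wide, 5 mm thick, rising 18 mm above the plate's top; its front face pushes the disc.
- carriage_slot (a point): Middle of the front mouth of the slot between the carriage's arms, level with their tops (35 mm in front of carriage_seat). The slot is 44 mm wide, open at the front, closed by the back wall, and 20 mm deep down to the reader's base plate. With the lifter's underside 11 to 25 mm above the bench its blade is below the lying disc and clear of the base, the heel still behind the disc.
- disc: Blue glazed ceramic test disc, white rim band, 64 mm diameter, 9 mm thick, 40 to 85 g, brittle. Origin: centre of its underside, z up. It starts loose on the lifter's blade with its edge 1 to 6 mm in front of the heel. It may not be pushed with more than 16 N nor tilted more than 10 degrees.
- reader: Gloss reader, fixed to the bench. Origin: on the bench, below the carriage seat when joint carriage is 0; x points from the open front to the white head (the way the carriage is pushed), z up. Grey base plate 10 mm thick, x = -50 to +135 mm, y = +-55 mm; white head 60 mm high from x = 91 mm on.
- carriage_seat (a point): Middle of the disc's underside once it lies centred against the carriage's back wall; 30 mm above the bench, moves with the carriage, axes as the reader. From here: two aluminium arms, tops at z = 0 carry the disc, x = -35 to +31 mm, y = +-22 to +-44 mm, 16 mm thick; back wall face at x = 31 mm, 12 mm high, 14 mm notch in its middle; side fences inside at y = +-38 mm, 8 mm high, x = -21 to +31 mm.
- carriage (a joint): How far the carriage is pushed in, m: 0 is out, the end of its track is 0.045. It starts at 0 to 0.012, slides with about 4 N of drag and stays where left. A stop screw on the white head, its sprung rubber tip (9 mm wide, 8 N/mm) reaching through a notch in the carriage's back wall, meets the disc's edge somewhere between 0.020 and 0.038; its setting changes and is not measured: feel it.
- mug: Blue mug, 84 mm diameter, 85 mm high, handle at its +y side; leave alone. Origin: centre of its underside.
- bowl: White bowl, 120 mm diameter, 55 mm high; leave alone. Origin: centre of its underside.
- jar: White jar with a wooden lid, 68 mm diameter, 90 mm high; leave alone. Origin: centre of its underside.
There are look-alikes about, which are no part of the job. What is meant by the reader is not red, and is the larger of those in its own colour. There is more than one size of the lifter; the one meant has the size given above.

How it is judged:
By the outcome, as a careful person would: the job done as asked, in the order asked, and still so for the second after the job is handed in, with the robot touching nothing.
It also fails if it takes over 69 s, if anything falls off the work surface, if the arm or the gripper's body presses on something with over 40 N, if the wrist force passes 120 N, or if a joint passes its speed limit or range.

## Robot

A 6-joint arm with a two-finger parallel gripper is mounted at the origin on the work surface. World frame = base frame: x ahead of the robot, y to its left, z up, the work surface at z = 0. Lengths are in m, angles in degrees, forces in N, time in s.
With the tool pointing down it reaches from about 0.375 to 0.9 m from the base axis. Payload 3.1 kg.
Tool frame: the origin (TCP) lies on the centre line of the jaws, within the pads' length; the fingertips stand 25 mm ahead of it and the grasp point (between the pads) lies 6 mm ahead of it; z points along the fingers, y is the line along which they close (so a half turn about z gives the same grasp; the last joint's range is limited). The gripper opens to 87 mm and grips with 3 to 60 N. Pads are 19 mm wide; open, the fingers measure 117 mm over their backs; the gripper's body (75 mm by 190 mm) begins 51 mm behind the grasp point.
Start: joints at [-79.498, 30.224, 82.088, -0, 67.689, -10.227], TCP at [0.221, -0.585, 0.248] pointing down, gripper open.
Joint ranges: [-176.69, 176.69], [-43.24, 126.21], [12.49, 139.97], [-82, 262], [0, 151.66], [-163.58, 163.58]. Speed limits (degrees/s): [159.86, 159.86, 180, 180, 180, 180].

## Interface

Orientations are given as a 3x3 rotation matrix whose columns are the frame's x, y, z axes.
In Python, from rig import read_state, capture, camera_params, hand_in gives the robot as it stands.
- The arm moves only by the tool apply_moves, never from a script. Its argument "rows" is a list of rows, each an object of numbers: "x", "y", "z": the shift along the tool's x, y, z in mm; "rx", "ry", "rz": the turn, a rotation vector about the tool's x, y, z in units of 6 degrees (1.0 is 6 degrees); "claw": the closure in counts, from 0 (fully open) to 255 (shut). A call has 1 to 10 rows; each row is the pose to reach, as a shift and turn from the pose commanded when the call began, along the tool's axes at that moment; what a row does not reach only later rows make up. A row lasts 1/8 s, in which the tool goes at most 62.5 mm and 10.7 degrees, less where a joint would pass 70% of its speed; a pose out of reach is approached as far as the arm can. A call with a gripper value outside its range is refused whole. The fingers move at their own pace and stop on an object; the grip force is fixed at half the most. Time passes only in rows, so rows that repeat a pose let the fingers close. It gives the time, the measured TCP pose, the force, the opening and the grip force at its end, in the units of the state.
- read_state(): the state, without advancing time (a new reading comes with each control period).
- capture(name): name is "side" or "top"; returns (picture, depth): 420x560x3 uint8, red, green, blue; 420x560 float32, m along the optical axis (not along the pixel's ray), 0 where there is no reading.
- camera_params(name): a dict with "fx", "fy", "cx", "cy" (pixels), "xyz" and "orientation" of the camera in the world. Camera axes: x right, y up, looking along -z (the intrinsics and any distortion apply to the point x, -y, -z); pixel columns grow to the right and rows downward; lengths in m; the calibration is good to about 2 mm. A picture is of the moment at which its call begins. camera_params takes no time and is no camera call.
- hand_in(): hands the job in; it is judged then, once.
The state is a dict: "time_s": time; "joint_positions": joint angles; "qvel": joint speeds; "tau": joint torques, N m; "position": TCP position; "tcp_rot": TCP orientation; "force": force on the tool from outside, world axes, zero at the start; "moment": the same for the moment, N m; "opening": opening from 0.0 (shut) to 1.0 (fully open); "grasp_force": force on a finger pad.
Only numpy, scipy, OpenCV 4.12 (cv2) and the standard library are available. Lean on these libraries where they do the work, as an engineer would, in place of code of your own. Each camera call takes 0.05 s, during which the arm holds its last target. There are 200 camera calls.

## Working session

There is one attempt and no reset: what is moved stays moved. The work goes in short steps, Python scripts to look and compute and a tool call to move; the robot and the scene stay as the last step left them, time stands still between calls to the robot, and variables do not carry over. Pictures are saved under pics/ and viewed, at most 10 in all, crops included, and the job is handed in when it is done.

Besides the shell and the picture viewer there is one more tool, called as a command line: name --argument value ..., lists and objects as JSON in quotes. apply_moves: Moves the arm, as the interface text tells. Its arguments: {"type":"object","properties":{"rows":{"type":"array"}},"required":["rows"]}

```bash
mkdir -p pics; ls; python3 - <<'E'
from rig import *
import cv2,numpy as np
for n in("side","top"):
    p,d=capture(n); cv2.imwrite(f"pics/{n}0.png",p[:,:,::-1]); np.savez(f"{n}0.npz",p=p,d=d)
    c=camera_params(n); print(n,c)
s=read_state();print(s['position'],s['tcp_rot'],s['time_s'])
a=[cv2.imread(f"pics/{n}0.png") for n in("side","top")]
E
```

```text
pics
side {'fx': 462.05030124390123, 'fy': 462.05030124390123, 'cx': 286.28126516636286, 'cy': 213.3985404031664, 'xyz': array([0.17967082, 0.61515121, 0.86632341]), 'orientation': array([[-0.85073686,  0.37681556, -0.36641074],
       [-0.52544887, -0.62601768,  0.57619905],
       [-0.01225883,  0.68272388,  0.73057363]])}
top {'fx': 441.9107767128172, 'fy': 441.9107767128172, 'cx': 281.11158007511295, 'cy': 214.7498442534277, 'xyz': array([ 0.47474783, -0.0134295 ,  1.1231253 ]), 'orientation': array([[-0.00120433,  0.99809196, -0.06173326],
       [-0.99998558, -0.00152507, -0.00514875],
       [-0.00523308,  0.06172617,  0.9980794 ]])}
[ 0.22110377 -0.58392633  0.24668112] [[ 9.35285483e-01  3.53893933e-01 -3.87216122e-04]
 [ 3.53894012e-01 -9.35283623e-01  1.89013558e-03]
 [ 3.06750617e-04 -1.90484984e-03 -9.99998139e-01]] 0.1
```

View pics/top0.png

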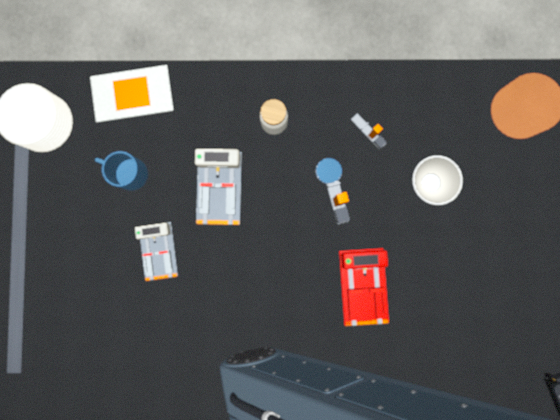

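View pics/side0.png

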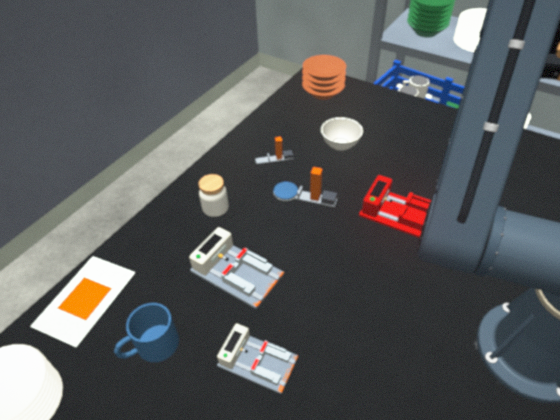

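The top view shows lifters at (338,198) with the disc at (329,171), and a smaller one at (370,130). Readers are the large grey at (218,187), the small grey at (157,250) and the red at (365,287). I choose the lifter with the disc and the large grey reader.

```bash
cat >h.py <<'E'
import cv2,numpy as np
from rig import *
def uv2ray(c,uv):
    uv=np.atleast_2d(uv).astype(float)
    v=np.c_[(uv[:,0]-c['cx'])/c['fx'],-(uv[:,1]-c['cy'])/c['fy'],-np.ones(len(uv))]
    return v@np.array(c['orientation']).T
def plane(n,uv,z):
    c=camera_params(n);r=uv2ray(c,uv);o=np.array(c['xyz']);return o+r*((z-o[2])/r[:,2])[:,None]
def cloud(n,d):
    c=camera_params(n);h,w=d.shape;u,v=np.meshgrid(np.arange(w),np.arange(h))
    r=uv2ray(c,np.c_[u.ravel(),v.ravel()]);return (np.array(c['xyz'])+r*d.ravel()[:,None]).reshape(h,w,3)
def tri(u1,u2):
    A=np.zeros((3,3));b=np.zeros(3);L=[]
    for n,u in(("top",u1),("side",u2)):
        c=camera_params(n);r=uv2ray(c,u)[0];r/=np.linalg.norm(r);P=np.eye(3)-np.outer(r,r);A+=P;b+=P@np.array(c['xyz']);L.append((P,np.array(c['xyz'])))
    x=np.linalg.solve(A,b);return x,[np.linalg.norm(P@(x-o)) for P,o in L]
def load(n,k=0):
    f=np.load(f"{n}{k}.npz");return f['p'],f['d']
def crop(p,u0,v0,u1,v1,s): return cv2.resize(p[v0:v1,u0:u1,::-1],None,fx=s,fy=s,interpolation=cv2.INTER_CUBIC)
E
python3 - <<'E'
from h import *
p,d=load("top");q,e=load("side")
a=crop(p,180,135,310,235,3);a=crop(p,190,140,250,230,6)
b=crop(p,310,150,360,230,6)
c=crop(q,180,150,350,310,3)
H=540
im=np.zeros((H,800,3),np.uint8)
im[:540,:360]=a[:540]; im[:480,370:670]=b
cv2.imwrite("pics/c1.png",im)
for n,p_,d_,box in(("top",p,d,(190,140,250,230)),("top",p,d,(310,150,360,230)),("side",q,e,(180,220,290,310)),("side",q,e,(265,160,345,212))):
    C=cloud(n,d_)[box[1]:box[3],box[0]:box[2]].reshape(-1,3)
    h=np.histogram(C[:,2],bins=np.arange(-.01,.12,.005));print(n,h[0], np.mean(d_==0))
E
```

```text
top [   9  770 1284  658 1003  128   48  181  245  139  127   69   26  219
  447   25    0    0    0    0    0    0    0    0    0] 0.0038095238095238095
top [  12 1092 1856  177  355  144  132   63    5    5    2    6    1    5
    4    1    6    3    5    3    4   46   61    0    0] 0.0038095238095238095
side [   1 2604 3367  699  943  187  151  298  351  246  184  104   67  263
  379    7    0    0    0    0    0    0    0    0    0] 0.003898809523809524
side [   3 1124 2020  143  297  116  113   56   14   16   13   17   13   18
   15   15   18   15   15   15   15   36   42    0    0] 0.003898809523809524
```

View pics/c1.png

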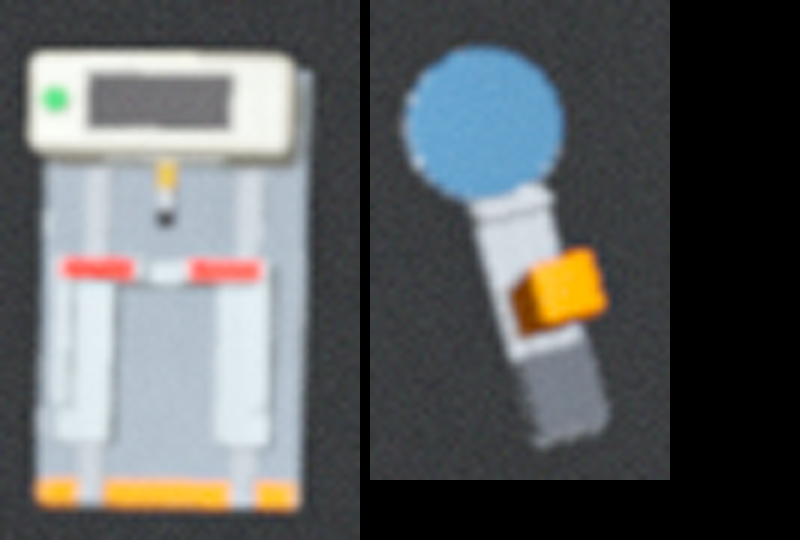

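The close crop confirms the choice: the large grey reader with its arms open to the bottom (front edge orange), and the lifter with the disc against the heel and the orange handle.

```bash
cat >m.py <<'E'
from h import *
def seg(k,boxes):
    out={}
    for n in("top","side"):
        p,d=load(n,k);C=cloud(n,d);hsv=cv2.cvtColor(np.ascontiguousarray(p),cv2.COLOR_RGB2HSV)
        out[n]=(p,C,hsv)
    return out
E
python3 - <<'E'
from m import *
S=seg(0,0)
def rect(X):
    r=cv2.minAreaRect((X[:,:2]*1000).astype(np.float32));return np.round(r[0],1),np.round(r[1],1),round(r[2],1)
B={"top":((310,150,360,230),(190,140,250,230)),"side":((265,160,345,212),(185,225,290,308))}
for n in S:
    p,C,h=S[n];(a,b,c,d),(e,f,g,i)=B[n]
    c1,h1=C[b:d,a:c].reshape(-1,3),h[b:d,a:c].reshape(-1,3)
    org=(h1[:,0]<20)&(h1[:,1]>150)
    T=c1[org&(c1[:,2]>.097)];print(n,"handle top",T.mean(0),rect(T))
    blu=(h1[:,0]>95)&(h1[:,0]<115)&(h1[:,1]>90)&(h1[:,2]>100)
    D=c1[blu];print(" disc",np.median(D,0),rect(D))
    grey=~org&~blu&(c1[:,2]>.003)&(c1[:,2]<.03)
    # lifter metals
    pl=c1[grey];print(" lifter body",rect(pl))
    cw=c1[grey&(c1[:,2]>.019)&(c1[:,2]<.03)];print(" cw+heel",rect(cw),cw.mean(0))
    m=grey|org
    q=pl[:,:2]-pl[:,:2].mean(0);u,s,vt=np.linalg.svd(q,full_matrices=False);print(" axis",vt[0])
    c2,h2=C[f:i,e:g].reshape(-1,3),h[f:i,e:g].reshape(-1,3)
    hd=c2[(c2[:,2]>.056)];print(" head",hd.mean(0),rect(hd))
    base=c2[(c2[:,2]>.006)];print(" all",rect(base))
    arms=c2[(c2[:,2]>.026)&(c2[:,2]<.0335)&(h2[:,1]<60)];print(" arms",rect(arms))
    red=c2[((h2[:,0]<8)|(h2[:,0]>172))&(h2[:,1]>120)];print(" red",red.mean(0),rect(red),np.percentile(red[:,2],[5,50,95]))
    og=c2[(h2[:,0]>10)&(h2[:,0]<25)&(h2[:,1]>130)&(c2[:,2]<.02)];print(" front orange",rect(og),og[:,2].mean())
E
```

```text
top handle top [ 0.58006364 -0.15436161  0.09987948] (array([ 578.8, -151. ]), array([23.8, 23.4]), 13.8)
 disc [ 0.65667571 -0.12860664  0.01357254] (array([590.2, -70.1]), array([ 64.7, 249. ]), 49.3)
 lifter body (array([ 608.7, -143.8]), array([125.2, 202.6]), 89.6)
 cw+heel (array([ 574.6, -152.1]), array([98.7, 30.7]), 14.9) [ 0.55445079 -0.15721077  0.02399936]
 axis [-0.99986812 -0.01623991]
 head [0.67584919 0.14292573 0.09426794] (array([612.9,  70.8]), array([309.8,  93.7]), 48.2)
 all (array([603.9, 104.9]), array([237.1, 257.9]), 89.9)
 arms (array([605.7, 145.7]), array([ 96.7, 117.9]), 90.0)
 red [0.61595179 0.15120954 0.04465598] (array([615.2, 151. ]), array([76.8,  5.3]), 89.5) [0.04148151 0.04490449 0.04717684]
 front orange (array([524.6, 156.5]), array([106.2,  10.1]), 88.5) 0.007688810408577959
side handle top [ 0.57031752 -0.13918236  0.11147371] (array([386.9, 228.8]), array([ 24.7, 876.6]), 26.6)
 disc [ 0.65530947 -0.13037954  0.0133727 ] (array([ 661.1, -137.2]), array([66. , 81.9]), 22.0)
 lifter body (array([ 627.9, -182.7]), array([224.6, 201.1]), 30.0)
 cw+heel (array([ 572.3, -151.6]), array([99.7, 32.8]), 14.8) [ 0.55316963 -0.15520074  0.02362789]
 axis [-0.95849849  0.2850976 ]
 head [0.64330604 0.18422455 0.1177644 ] (array([463.6, 380.8]), array([ 94.7, 730.3]), 43.1)
 all (array([430.5, 350. ]), array([205.5, 729.8]), 42.2)
 arms (array([619.4, 151.6]), array([105.4, 152.9]), 87.7)
 red [0.61626426 0.14678813 0.04222103] (array([619.8, 133.5]), array([ 26.5, 109.9]), 13.8) [0.04087378 0.04436731 0.04595053]
 front orange (array([522.2, 149.4]), array([103.9,   6.1]), 89.3) 0.009444400567356796
```

```bash
sed -i 's/C=cloud(n,d)/d=cv2.medianBlur(d,5);C=cloud(n,d)/' m.py; python3 - <<'E'
from m import *
S=seg(0,0)
def rect(X):
    r=cv2.minAreaRect((X[:,:2]*1000).astype(np.float32));return np.round(r[0],1),np.round(r[1],1),round(r[2],1)
B={"top":((310,150,360,230),(190,140,250,230)),"side":((265,160,345,212),(185,225,290,308))}
for n in S:
    p,C,h=S[n];(a,b,c,d),(e,f,g,i)=B[n]
    c1,h1=C[b:d,a:c].reshape(-1,3),h[b:d,a:c].reshape(-1,3)
    org=(h1[:,0]<20)&(h1[:,1]>150)
    T=c1[org&(abs(c1[:,2]-.1)<.004)];print(n,"handle top",rect(T),T[:,2].mean())
    blu=(h1[:,0]>95)&(h1[:,0]<115)&(h1[:,1]>90)&(h1[:,2]>100)&(abs(c1[:,2]-.013)<.003)
    print(" disc",rect(c1[blu]))
    c2,h2=C[f:i,e:g].reshape(-1,3),h[f:i,e:g].reshape(-1,3)
    hd=c2[abs(c2[:,2]-.06)<.003];print(" head",hd[:,2].mean(),rect(hd))
    base=c2[(c2[:,2]>.006)&(c2[:,2]<.07)];print(" all",rect(base))
    arms=c2[(c2[:,2]>.027)&(c2[:,2]<.033)&(h2[:,1]<60)];
    arms=arms[arms[:,0]<.607];print(" arms",rect(arms),arms[:,2].mean())
    for sg in(1,-1):
        A=arms[(arms[:,1]-.154)*sg>0];print("  arm",rect(A))
    red=c2[((h2[:,0]<8)|(h2[:,0]>172))&(h2[:,1]>120)&(abs(c2[:,2]-.042)<.004)&(abs(c2[:,0]-.616)<.02)];print(" red",red.mean(0),rect(red))
E
```

```text
top handle top (array([ 579.9, -151.3]), array([22.4, 23.8]), 10.1) 0.0983663209243517
 disc (array([ 656.4, -128.5]), array([61.1, 59.8]), 45.3)
 head 0.06067570159917162 (array([683.1, 148.2]), array([102.6,  37.2]), 89.9)
 all (array([614.8, 151.1]), array([183.9, 113.8]), 0.1)
 arms (array([577. , 151.3]), array([89.5, 60. ]), 89.9) 0.030345296398203075
  arm (array([577. , 185.1]), array([59.9, 22. ]), 0.3)
  arm (array([576.6, 117.9]), array([22.2, 60.1]), 86.6)
 red [0.61616677 0.15147736 0.0430116 ] (array([615.3, 151.4]), array([76.9,  5. ]), 89.6)
side handle top (array([ 576.8, -152. ]), array([23. , 23.6]), 12.3) 0.09944081234880744
 disc (array([ 655.5, -130.8]), array([60.2, 60.5]), 21.3)
 head 0.06059691271285407 (array([681.7, 147.4]), array([103.9,  38.3]), 87.9)
 all (array([612.5, 148.4]), array([112.1, 185.2]), 88.6)
 arms (array([576.1, 150.9]), array([88.8, 61.7]), 89.9) 0.03007974846087843
  arm (array([576. , 182.9]), array([24.4, 61.4]), 88.2)
  arm (array([576.1, 116.8]), array([21.9, 61.5]), 88.1)
 red [0.61559403 0.14971142 0.04300446] (array([616.6, 148.5]), array([80. ,  9.9]), 88.6)
```

```bash
cat >>h.py <<'E'
def go(x,y,z,yaw=None):
    # mm, yaw of tool x axis (deg), tool straight down -> shift and turn in tool axes of current pose
    s=read_state();R=np.array(s['tcp_rot']);p=np.array(s['position'])*1000
    t=R.T@(np.array([x,y,z])-p)
    from scipy.spatial.transform import Rotation as Q
    if yaw is None: r=np.zeros(3)
    else:
        a=np.radians(yaw);G=np.array([[np.cos(a),np.sin(a),0],[np.sin(a),-np.cos(a),0],[0,0,-1]])
        r=Q.from_matrix(R.T@G).as_rotvec(degrees=True)/6
    print("shift",t.round(1),"turn",r.round(3),"p",p.round(1),"yaw",np.degrees(np.arctan2(R[1,0],R[0,0])).round(2),"F",np.round(s['force'],2),"t",s['time_s'],"open",s['opening'])
E
python3 - <<'E'
from h import *
go(579,-151.3,200,104.5)
from m import *
S=seg(0,0)
p,C,h=S["top"]
for nm,(c0,c1,r0,r1) in dict(reader=(185,255,166,222)).items():
    L=[];Rr=[]
    for v in range(r0,r1):
        z=C[v,:,2];u=np.where((z[c0:c1]>.005)&(z[c0:c1]<.05))[0]+c0
        if len(u): L.append((u[0],v));Rr.append((u[-1],v))
    for e in(L,Rr):
        W=plane("top",np.array(e),.010);f=cv2.fitLine((W[:,:2]*1000).astype(np.float32),cv2.DIST_HUBER,0,.01,.01).ravel();f*=1
        print("edge yaw",np.degrees(np.arctan(f[1]/f[0])),"y at x=577:",f[3]+(577-f[2])*f[1]/f[0])
E
```

```text
shift [ 487.8 -277.9   47.4] turn [-1.3000e-02 -1.6000e-02 -1.3962e+01] p [ 221.1 -583.9  246.7] yaw 20.73 F [-0.11  0.04  0.4 ] t 0.1 open 1.0007195814580783
edge yaw -0.86791456 y at x=577: 204.41304
edge yaw -1.1429869 y at x=577: 96.147446
```

apply_moves --rows '[{"x": 488, "y": -278, "z": 47, "rz": -13.96}, {"x": 488, "y": -278, "z": 47, "rz": -13.96}, {"x": 488, "y": -278, "z": 47, "rz": -13.96}, {"x": 488, "y": -278, "z": 47, "rz": -13.96}, {"x": 488, "y": -278, "z": 47, "rz": -13.96}, {"x": 488, "y": -278, "z": 47, "rz": -13.96}, {"x": 488, "y": -278, "z": 47, "rz": -13.96}, {"x": 488, "y": -278, "z": 47, "rz": -13.96}, {"x": 488, "y": -278, "z": 47, "rz": -13.96}, {"x": 488, "y": -278, "z": 47, "rz": -13.96}]'

```text
validation failed for argument at $.ro...
```

```bash
python3 - <<'E'
from h import *
go(579,-151.3,200,104.5)
E
```

```text
shift [ 487.8 -277.9   47.4] turn [-1.3000e-02 -1.6000e-02 -1.3962e+01] p [ 221.1 -583.9  246.7] yaw 20.73 F [-0.11  0.04  0.4 ] t 0.1 open 1.0007195814580783
```

apply_moves --rows '[{"x": 488, "y": -278, "z": 47, "rx": 0, "ry": 0, "rz": -13.96, "claw": 0}, {"x": 488, "y": -278, "z": 47, "rx": 0, "ry": 0, "rz": -13.96, "claw": 0}, {"x": 488, "y": -278, "z": 47, "rx": 0, "ry": 0, "rz": -13.96, "claw": 0}, {"x": 488, "y": -278, "z": 47, "rx": 0, "ry": 0, "rz": -13.96, "claw": 0}, {"x": 488, "y": -278, "z": 47, "rx": 0, "ry": 0, "rz": -13.96, "claw": 0}, {"x": 488, "y": -278, "z": 47, "rx": 0, "ry": 0, "rz": -13.96, "claw": 0}, {"x": 488, "y": -278, "z": 47, "rx": 0, "ry": 0, "rz": -13.96, "claw": 0}, {"x": 488, "y": -278, "z": 47, "rx": 0, "ry": 0, "rz": -13.96, "claw": 0}, {"x": 488, "y": -278, "z": 47, "rx": 0, "ry": 0, "rz": -13.96, "claw": 0}, {"x": 488, "y": -278, "z": 47, "rx": 0, "ry": 0, "rz": -13.96, "claw": 0}]'

```text
time_s: 1.35
position: [0.581, -0.1477, 0.1996]
tcp_rot: [[-0.256, 0.967, -0.0], [0.967, 0.256, 0.001], [0.001, -0.0, -1.0]]
force: [-0.2, -0.5, -0.2]
opening: 0.999
grasp_force: 0.0
```

```bash
python3 - <<'E'
from h import *
go(579,-151.3,86,104.5)
E
```

```text
shift [ -3.1  -2.8 113.6] turn [-0.001 -0.012  0.058] p [ 581.  -147.7  199.6] yaw 104.85 F [-0.2  -0.49 -0.21] t 1.35 open 0.9990251463877671
```

apply_moves --rows '[{"x": 0, "y": 0, "z": 0, "rx": 0, "ry": 0, "rz": 0, "claw": 0}, {"x": 0, "y": 0, "z": 0, "rx": 0, "ry": 0, "rz": 0, "claw": 0}]'

```text
time_s: 1.6
position: [0.5783, -0.1531, 0.2005]
tcp_rot: [[-0.248, 0.969, -0.001], [0.969, 0.248, -0.0], [0.0, -0.001, -1.0]]
force: [0.6, 0.2, 0.0]
opening: 1.002
grasp_force: 0.0
```

```bash
python3 - <<'E'
from h import *
go(579,-151.3,86,104.5)
p,d=capture("side");np.savez("side1.npz",p=p,d=d)
cv2.imwrite("pics/s1.png",crop(p,230,110,400,250,4))
E
```

```text
shift [  1.5   1.2 114.5] turn [-0.007 -0.001 -0.02 ] p [ 578.3 -153.1  200.5] yaw 104.38 F [0.55 0.19 0.02] t 1.6 open 1.0023625106449396
```

View pics/s1.png

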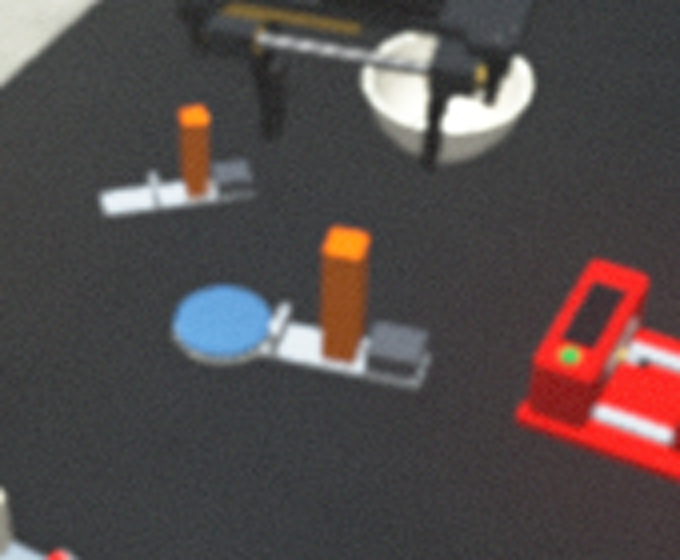

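The side crop shows the open jaws above the handle, whose top is at crop (345,245). Disc and heel are below the path, and the small lifter and bowl are clear.

apply_moves --rows '[{"x": 0.5, "y": 0.5, "z": 40, "rx": 0, "ry": 0, "rz": 0, "claw": 0}, {"x": 0.5, "y": 0.5, "z": 85, "rx": 0, "ry": 0, "rz": 0, "claw": 0}, {"x": 0.5, "y": 0.5, "z": 105, "rx": 0, "ry": 0, "rz": 0, "claw": 0}, {"x": 0.5, "y": 0.5, "z": 114, "rx": 0, "ry": 0, "rz": 0, "claw": 0}, {"x": 0.5, "y": 0.5, "z": 114, "rx": 0, "ry": 0, "rz": 0, "claw": 80}, {"x": 0.5, "y": 0.5, "z": 114, "rx": 0, "ry": 0, "rz": 0, "claw": 140}, {"x": 0.5, "y": 0.5, "z": 114, "rx": 0, "ry": 0, "rz": 0, "claw": 160}]'

```text
time_s: 2.52
position: [0.5803, -0.1515, 0.0877]
tcp_rot: [[-0.25, 0.968, 0.002], [0.968, 0.25, -0.001], [-0.001, 0.002, -1.0]]
force: [0.0, -0.2, 0.7]
opening: 0.743
grasp_force: 0.0
```

```bash
python3 - <<'E'
from h import *
go(579,-151.3,86,104.5)
E
```

```text
shift [ 0.5 -1.2  1.7] turn [ 0.017  0.014 -0.003] p [ 580.3 -151.5   87.7] yaw 104.48 F [ 0.01 -0.22  0.72] t 2.525 open 0.7425791482998021
```

apply_moves --rows '[{"x": 0, "y": 0, "z": 0, "rx": 0, "ry": 0, "rz": 0, "claw": 175}, {"x": 0, "y": 0, "z": 0, "rx": 0, "ry": 0, "rz": 0, "claw": 175}, {"x": 0, "y": 0, "z": 0, "rx": 0, "ry": 0, "rz": 0, "claw": 178}, {"x": 0, "y": 0, "z": 0, "rx": 0, "ry": 0, "rz": 0, "claw": 182}, {"x": 0, "y": 0, "z": 0, "rx": 0, "ry": 0, "rz": 0, "claw": 186}, {"x": 0, "y": 0, "z": 0, "rx": 0, "ry": 0, "rz": 0, "claw": 195}, {"x": 0, "y": 0, "z": 0, "rx": 0, "ry": 0, "rz": 0, "claw": 215}, {"x": 0, "y": 0, "z": 0, "rx": 0, "ry": 0, "rz": 0, "claw": 255}, {"x": 0, "y": 0, "z": 0, "rx": 0, "ry": 0, "rz": 0, "claw": 255}]'

```text
time_s: 3.65
position: [0.5793, -0.151, 0.0864]
tcp_rot: [[-0.25, 0.968, -0.001], [0.968, 0.25, 0.0], [0.001, -0.001, -1.0]]
force: [-2.5, -0.4, 0.9]
opening: 0.269
grasp_force: 30.0
```

```bash
python3 - <<'E'
from h import *
go(579,-151.3,86,104.5)
E
```

```text
shift [-0.2 -0.4  0.4] turn [-0.007 -0.005 -0.001] p [ 579.3 -151.    86.4] yaw 104.5 F [-2.45 -0.35  0.92] t 3.65 open 0.2685297966681518
```

apply_moves --rows '[{"x": 0, "y": 0, "z": -2, "rx": 0, "ry": 0, "rz": 0, "claw": 255}, {"x": 0, "y": 0, "z": -6, "rx": 0, "ry": 0, "rz": 0, "claw": 255}, {"x": 0, "y": 0, "z": -13, "rx": 0, "ry": 0, "rz": 0, "claw": 255}, {"x": 0, "y": 0, "z": -22, "rx": 0, "ry": 0, "rz": 0, "claw": 255}, {"x": 0, "y": 0, "z": -32, "rx": 0, "ry": 0, "rz": 0, "claw": 255}, {"x": 0, "y": 0, "z": -42, "rx": 0, "ry": 0, "rz": 0, "claw": 255}, {"x": 0, "y": 0, "z": -50, "rx": 0, "ry": 0, "rz": 0, "claw": 255}, {"x": 0, "y": 0, "z": -56, "rx": 0, "ry": 0, "rz": 0, "claw": 255}, {"x": 0, "y": 0, "z": -59, "rx": 0, "ry": 0, "rz": 0, "claw": 255}, {"x": 0, "y": 0, "z": -60, "rx": 0, "ry": 0, "rz": 0, "claw": 255}]'

```text
time_s: 4.9
position: [0.5796, -0.1512, 0.1466]
tcp_rot: [[-0.25, 0.968, -0.0], [0.968, 0.25, 0.0], [0.0, -0.0, -1.0]]
force: [0.4, 1.1, -4.5]
opening: 0.27
grasp_force: 30.0
```

```bash
python3 - <<'E'
from h import *
go(493,152.5,147,88.8)
p,d=capture("side");np.savez("side2.npz",p=p,d=d)
cv2.imwrite("pics/s2.png",crop(p,230,90,380,230,4))
E
```

```text
shift [315.7  -7.9  -0.4] turn [-1.000e-03 -1.000e-03  2.614e+00] p [ 579.6 -151.2  146.6] yaw 104.48 F [ 0.42  1.06 -4.47] t 4.9 open 0.2699524032375822
```

View pics/s2.png

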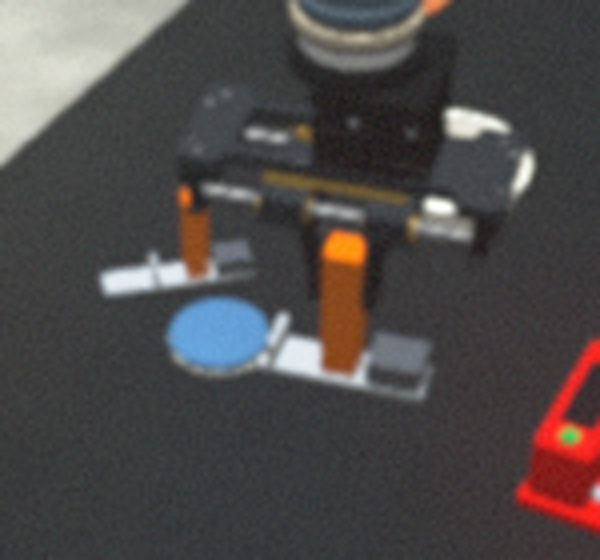

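The side crop shows the lifter raised and level in the jaws, with the disc at crop (218,335) still against the heel.

apply_moves --rows '[{"x": 4, "y": 0, "z": 0, "rx": 0, "ry": 0, "rz": 0.08, "claw": 255}, {"x": 14, "y": 0, "z": 0, "rx": 0, "ry": 0, "rz": 0.3, "claw": 255}, {"x": 31, "y": -1, "z": 0, "rx": 0, "ry": 0, "rz": 0.6, "claw": 255}, {"x": 53, "y": -1, "z": 0, "rx": 0, "ry": 0, "rz": 0.95, "claw": 255}, {"x": 77, "y": -2, "z": 0, "rx": 0, "ry": 0, "rz": 1.35, "claw": 255}, {"x": 101, "y": -2, "z": 0, "rx": 0, "ry": 0, "rz": 1.75, "claw": 255}, {"x": 123, "y": -3, "z": 0, "rx": 0, "ry": 0, "rz": 2.1, "claw": 255}, {"x": 139, "y": -3, "z": 0, "rx": 0, "ry": 0, "rz": 2.35, "claw": 255}, {"x": 147, "y": -4, "z": 0, "rx": 0, "ry": 0, "rz": 2.53, "claw": 255}, {"x": 150, "y": -4, "z": 0, "rx": 0, "ry": 0, "rz": 2.61, "claw": 255}]'

```text
time_s: 6.2
position: [0.5379, -0.0064, 0.1466]
tcp_rot: [[0.02, 1.0, -0.0], [1.0, -0.02, -0.0], [-0.0, -0.0, -1.0]]
force: [-0.5, 0.0, -3.9]
opening: 0.272
grasp_force: 30.0
```

```bash
python3 - <<'E'
from h import *
go(493,152.5,147,88.8)
E
```

```text
shift [157.9 -48.1  -0.4] turn [-0.002  0.     0.007] p [537.9  -6.4 146.6] yaw 88.84 F [-0.51  0.01 -3.93] t 6.2 open 0.27186362256770885
```

apply_moves --rows '[{"x": 4, "y": -1, "z": 0, "rx": 0, "ry": 0, "rz": 0, "claw": 255}, {"x": 15, "y": -5, "z": 0, "rx": 0, "ry": 0, "rz": 0, "claw": 255}, {"x": 33, "y": -10, "z": 0, "rx": 0, "ry": 0, "rz": 0, "claw": 255}, {"x": 56, "y": -17, "z": 0, "rx": 0, "ry": 0, "rz": 0, "claw": 255}, {"x": 81, "y": -25, "z": 0, "rx": 0, "ry": 0, "rz": 0, "claw": 255}, {"x": 106, "y": -32, "z": 0, "rx": 0, "ry": 0, "rz": 0, "claw": 255}, {"x": 129, "y": -39, "z": 0, "rx": 0, "ry": 0, "rz": 0, "claw": 255}, {"x": 146, "y": -44, "z": 0, "rx": 0, "ry": 0, "rz": 0, "claw": 255}, {"x": 155, "y": -47, "z": 0, "rx": 0, "ry": 0, "rz": 0, "claw": 255}, {"x": 158, "y": -48, "z": 0, "rx": 0, "ry": 0, "rz": 0, "claw": 255}]'

```text
time_s: 7.45
position: [0.4933, 0.1525, 0.1466]
tcp_rot: [[0.02, 1.0, 0.0], [1.0, -0.02, -0.0], [-0.0, 0.0, -1.0]]
force: [0.0, -0.8, -5.3]
opening: 0.275
grasp_force: 30.0
```

```bash
python3 - <<'E'
from h import *
go(493,152.5,147,88.8)
for n in("top","side"):
    p,d=capture(n);np.savez(f"{n}3.npz",p=p,d=d)
    if n=="top": a=crop(p,185,130,275,260,4)
    else: b=crop(p,170,200,300,330,3)
im=np.zeros((520,760,3),np.uint8);im[:520,:360]=a;im[:390,365:755]=b
cv2.imwrite("pics/c3.png",im)
E
```

```text
shift [ 0.  -0.3 -0.4] turn [0.001 0.002 0.013] p [493.3 152.5 146.6] yaw 88.88 F [ 0.02 -0.8  -5.27] t 7.45 open 0.27452598708400977
```

View pics/c3.png

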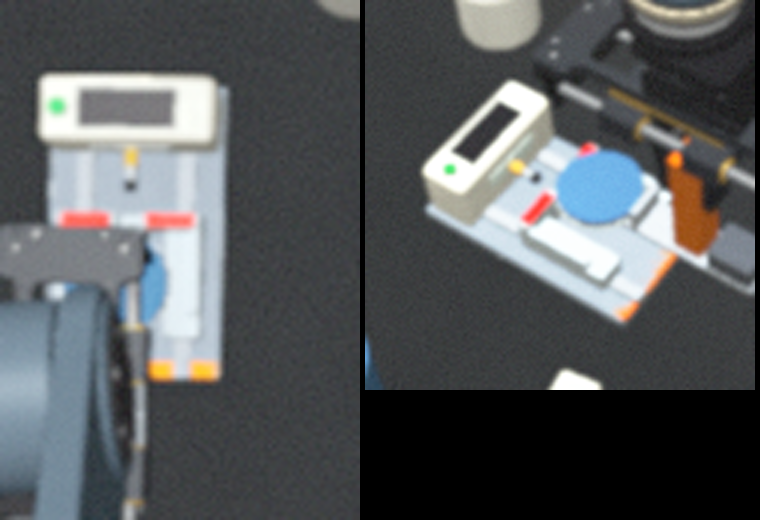

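Crops: the disc at side crop (600,185) sits over the carriage arms in front of the red-marked back wall. The arm mostly hides it in the top crop. I'll measure the disc's centre, level and heading.

```bash
cat >disc.py <<'E'
from m import *
import sys
k=sys.argv[1];z0=float(sys.argv[2])
p,d=load("side",k);d=cv2.medianBlur(d,5);C=cloud("side",d);h=cv2.cvtColor(np.ascontiguousarray(p),cv2.COLOR_RGB2HSV)
m=(h[...,0]>95)&(h[...,0]<115)&(h[...,1]>90)&(h[...,2]>100);m[:, :200]=0;m[:190]=0;m[:,300:]=0
n,l,s,c=cv2.connectedComponentsWithStats(m.astype(np.uint8));i=1+s[1:,4].argmax();m=l==i
cn,_=cv2.findContours(m.astype(np.uint8),cv2.RETR_EXTERNAL,cv2.CHAIN_APPROX_NONE)
D=C[m];z=np.median(D[:,2]);D=D[abs(D[:,2]-z)<.004]
A=np.c_[D[:,:2]-D[:,:2].mean(0),np.ones(len(D))];co=np.linalg.lstsq(A,D[:,2],rcond=None)[0]
W=plane("side",cv2.convexHull(cn[0]).reshape(-1,2),z)[:,:2]*1000
e=cv2.minEnclosingCircle(W.astype(np.float32))
print("disc top z",z,"tilt deg x,y",np.degrees(np.arctan(co[:2])).round(2),"circle",np.round(e[0],1),round(e[1],1))
u=C[...,:];r=C.reshape(-1,3)
sel=(abs(r[:,2]-(z0+.024))<.004)&(r[:,0]>.40)&(r[:,0]<.50)&(abs(r[:,1]-.15)<.05)
if sel.sum()>20:
    R=cv2.minAreaRect((r[sel,:2]*1000).astype(np.float32));print("cw",R,r[sel].mean(0))
red=((h[...,0]<8)|(h[...,0]>172))&(h[...,1]>120)&(abs(C[...,2]-.042)<.006)&(abs(C[...,0]-.63)<.05)&(C[...,1]>.08)
print("red wall",C[red].mean(0) if red.any() else None)
E
python3 disc.py 3 .06;python3 disc.py 0 0
```

```text
disc top z 0.07341689168441212 tilt deg x,y [ 0.11 -1.  ] circle [572.6 151.2] 32.7
cw ((469.14794921875, 152.3479461669922), (29.360597610473633, 60.37853240966797), 88.06470489501953) [0.45994257 0.1542925  0.08368546]
red wall [0.6158961  0.16553631 0.04305753]
disc top z 0.01323602131364121 tilt deg x,y [ 0.16 -2.99] circle [ 653.3 -122.7] 31.0
red wall [0.61559403 0.14971142 0.04300446]
```

apply_moves --rows '[{"x": 0, "y": 0, "z": 2, "rx": 0, "ry": 0, "rz": 0, "claw": 255}, {"x": 0, "y": 0, "z": 6, "rx": 0, "ry": 0, "rz": 0, "claw": 255}, {"x": 0, "y": 0, "z": 12, "rx": 0, "ry": 0, "rz": 0, "claw": 255}, {"x": 0, "y": 0, "z": 18, "rx": 0, "ry": 0, "rz": 0, "claw": 255}, {"x": 0, "y": 0, "z": 23, "rx": 0, "ry": 0, "rz": 0, "claw": 255}, {"x": 0, "y": 0, "z": 27, "rx": 0, "ry": 0, "rz": 0, "claw": 255}, {"x": 0, "y": 0, "z": 30, "rx": 0, "ry": 0, "rz": 0, "claw": 255}, {"x": 0, "y": 0, "z": 32, "rx": 0, "ry": 0, "rz": 0, "claw": 255}, {"x": 0, "y": 0, "z": 33, "rx": 0, "ry": 0, "rz": 0, "claw": 255}, {"x": 0, "y": 0, "z": 34, "rx": 0, "ry": 0, "rz": 0, "claw": 255}]'

```text
time_s: 8.8
position: [0.4935, 0.152, 0.1126]
tcp_rot: [[0.02, 1.0, 0.0], [1.0, -0.02, 0.0], [0.0, 0.0, -1.0]]
force: [-0.6, -0.1, -4.6]
opening: 0.271
grasp_force: 30.0
```

apply_moves --rows '[{"x": 0, "y": 0, "z": 1, "rx": 0, "ry": 0, "rz": 0, "claw": 255}, {"x": 0, "y": 0, "z": 2, "rx": 0, "ry": 0, "rz": 0, "claw": 255}, {"x": 0, "y": 0, "z": 4, "rx": 0, "ry": 0, "rz": 0, "claw": 255}, {"x": 0, "y": 0, "z": 6, "rx": 0, "ry": 0, "rz": 0, "claw": 255}, {"x": 0, "y": 0, "z": 8, "rx": 0, "ry": 0, "rz": 0, "claw": 255}, {"x": 0, "y": 0, "z": 8, "rx": 0, "ry": 0, "rz": 0, "claw": 255}, {"x": 0, "y": 0, "z": 8, "rx": 0, "ry": 0, "rz": 0, "claw": 255}]'

```text
time_s: 9.68
position: [0.4935, 0.152, 0.1045]
tcp_rot: [[0.02, 1.0, -0.0], [1.0, -0.02, 0.0], [0.0, -0.0, -1.0]]
force: [-0.3, -0.8, -3.9]
opening: 0.273
grasp_force: 30.0
```

```bash
python3 - <<'E'
from h import *
go(493,152.5,104,88.8)
p,d=capture("side");np.savez("side4.npz",p=p,d=d)
cv2.imwrite("pics/s4.png",crop(p,170,200,330,330,4))
E
python3 disc.py 4 .018
```

```text
shift [ 0.5 -0.5  0.5] turn [-0.    -0.     0.005] p [493.5 152.  104.5] yaw 88.83 F [-0.26 -0.83 -3.91] t 9.675 open 0.2730687542332693
disc top z 0.03924656236580226 tilt deg x,y [-0.12 -1.28] circle [573.9 152.3] 31.6
cw ((468.62310791015625, 151.34475708007812), (29.620481491088867, 59.451148986816406), 86.25772094726562) [0.45994435 0.15343522 0.04156351]
red wall [0.61508106 0.14921899 0.04315336]
```

View pics/s4.png

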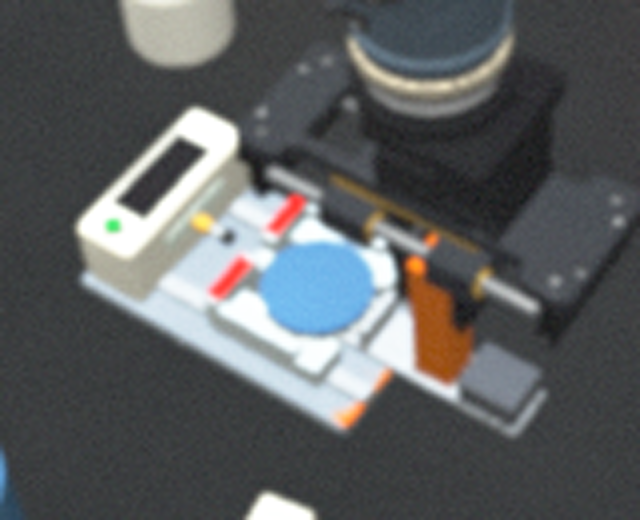

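The side crop shows the disc lying flat across both arms at (318,288), the heel behind it at (380,320), and the lifter low in the slot.

apply_moves --rows '[{"x": 0, "y": 1, "z": 0, "rx": 0, "ry": 0, "rz": 0, "claw": 255}, {"x": 0, "y": 2, "z": 0, "rx": 0, "ry": 0, "rz": 0, "claw": 255}, {"x": 0, "y": 3.5, "z": 0, "rx": 0, "ry": 0, "rz": 0, "claw": 255}, {"x": 0, "y": 5, "z": 0, "rx": 0, "ry": 0, "rz": 0, "claw": 255}, {"x": 0, "y": 6.5, "z": 0, "rx": 0, "ry": 0, "rz": 0, "claw": 255}, {"x": 0, "y": 8, "z": 0, "rx": 0, "ry": 0, "rz": 0, "claw": 255}, {"x": 0, "y": 9.5, "z": 0, "rx": 0, "ry": 0, "rz": 0, "claw": 255}, {"x": 0, "y": 11, "z": 0, "rx": 0, "ry": 0, "rz": 0, "claw": 255}, {"x": 0, "y": 12.5, "z": 0, "rx": 0, "ry": 0, "rz": 0, "claw": 255}, {"x": 0, "y": 14, "z": 0, "rx": 0, "ry": 0, "rz": 0, "claw": 255}]'

```text
time_s: 10.98
position: [0.506, 0.1517, 0.1042]
tcp_rot: [[0.02, 1.0, -0.003], [1.0, -0.02, -0.0], [-0.0, -0.003, -1.0]]
force: [-3.5, 0.2, -3.1]
opening: 0.274
grasp_force: 30.0
```

apply_moves --rows '[{"x": 0, "y": 0.6, "z": 0, "rx": 0, "ry": 0, "rz": 0, "claw": 255}, {"x": 0, "y": 1.2, "z": 0, "rx": 0, "ry": 0, "rz": 0, "claw": 255}, {"x": 0, "y": 1.8, "z": 0, "rx": 0, "ry": 0, "rz": 0, "claw": 255}]'

```text
time_s: 11.35
position: [0.5089, 0.1516, 0.1043]
tcp_rot: [[0.02, 1.0, -0.001], [1.0, -0.02, -0.0], [-0.0, -0.001, -1.0]]
force: [-4.2, -0.1, -3.8]
opening: 0.271
grasp_force: 30.0
```

```bash
python3 - <<'E'
from h import *
print(plane("top",[(217.5,176.3),(217.5,177.5)],.035)*1000)
p,d=load("top");C=cloud("top",d)
for v in range(166,190): print(v,p[v,217],(C[v,217]*1000).round(1))
E
```

```text
[[637.9177528  149.97284167  35.        ]
 [634.91762609 149.94977736  35.        ]]
166 [209 200 174] [662.3 150.2  43. ]
167 [224 204 149] [660.6 150.8  38.7]
168 [230 202 108] [657.1 149.9  44.7]
169 [233 205 100] [655.8 151.   37.5]
170 [231 205 125] [652.7 150.5  40.8]
171 [222 211 183] [650.8 150.9  37.7]
172 [213 216 213] [648.1 150.8  38.4]
173 [210 216 219] [645.8 150.9  37.2]
174 [183 190 195] [643.3 150.9  37.5]
175 [130 134 140] [640.9 150.9  37. ]
176 [85 90 94] [638.1 150.6  38.8]
177 [112 119 127] [635.8 150.8  37.7]
178 [158 171 182] [636.9 154.5  13. ]
179 [178 189 201] [634.8 155.    9.8]
180 [176 191 202] [631.9 154.6  12.4]
181 [178 190 202] [629.3 154.6  12.2]
182 [182 195 205] [627.2 155.    9.4]
183 [199 210 219] [624.5 154.9  10.1]
184 [218 229 235] [619.4 151.9  29.6]
185 [225 236 240] [616.5 151.5  32.3]
186 [218 229 233] [614.5 152.   28.6]
187 [191 200 205] [613.  153.2  20.6]
188 [175 187 196] [611.5 154.4  12.6]
189 [179 191 203] [609.2 154.7  10.2]
```

Tip end sits near x≈635 and the disc's leading edge is now near 618, so I advance about 11 mm and then feel for contact.

apply_moves --rows '[{"x": 0, "y": 1.1, "z": 0, "rx": 0, "ry": 0, "rz": 0, "claw": 255}, {"x": 0, "y": 2.2, "z": 0, "rx": 0, "ry": 0, "rz": 0, "claw": 255}, {"x": 0, "y": 3.3, "z": 0, "rx": 0, "ry": 0, "rz": 0, "claw": 255}, {"x": 0, "y": 4.4, "z": 0, "rx": 0, "ry": 0, "rz": 0, "claw": 255}, {"x": 0, "y": 5.5, "z": 0, "rx": 0, "ry": 0, "rz": 0, "claw": 255}, {"x": 0, "y": 6.6, "z": 0, "rx": 0, "ry": 0, "rz": 0, "claw": 255}, {"x": 0, "y": 7.7, "z": 0, "rx": 0, "ry": 0, "rz": 0, "claw": 255}, {"x": 0, "y": 8.8, "z": 0, "rx": 0, "ry": 0, "rz": 0, "claw": 255}, {"x": 0, "y": 9.7, "z": 0, "rx": 0, "ry": 0, "rz": 0, "claw": 255}, {"x": 0, "y": 10.5, "z": 0, "rx": 0, "ry": 0, "rz": 0, "claw": 255}]'

```text
time_s: 12.6
position: [0.5198, 0.1515, 0.1045]
tcp_rot: [[0.02, 1.0, -0.0], [1.0, -0.02, -0.0], [-0.0, -0.0, -1.0]]
force: [-3.1, -0.1, -3.3]
opening: 0.272
grasp_force: 30.0
```

apply_moves --rows '[{"x": 0, "y": 0.4, "z": 0, "rx": 0, "ry": 0, "rz": 0, "claw": 255}, {"x": 0, "y": 0.8, "z": 0, "rx": 0, "ry": 0, "rz": 0, "claw": 255}]'

```text
time_s: 12.85
position: [0.5205, 0.1515, 0.1045]
tcp_rot: [[0.02, 1.0, -0.0], [1.0, -0.02, 0.0], [0.0, -0.0, -1.0]]
force: [-4.8, -0.3, -4.0]
opening: 0.272
grasp_force: 30.0
```

apply_moves --rows '[{"x": 0, "y": 0.4, "z": 0, "rx": 0, "ry": 0, "rz": 0, "claw": 255}, {"x": 0, "y": 0.8, "z": 0, "rx": 0, "ry": 0, "rz": 0, "claw": 255}, {"x": 0, "y": 1.2, "z": 0, "rx": 0, "ry": 0, "rz": 0, "claw": 255}]'

```text
time_s: 13.22
position: [0.5218, 0.1514, 0.1046]
tcp_rot: [[0.02, 1.0, -0.0], [1.0, -0.02, 0.0], [0.0, -0.0, -1.0]]
force: [-3.7, -0.4, -4.7]
opening: 0.274
grasp_force: 30.0
```

apply_moves --rows '[{"x": 0, "y": 0.4, "z": 0, "rx": 0, "ry": 0, "rz": 0, "claw": 255}, {"x": 0, "y": 0.8, "z": 0, "rx": 0, "ry": 0, "rz": 0, "claw": 255}, {"x": 0, "y": 1.2, "z": 0, "rx": 0, "ry": 0, "rz": 0, "claw": 255}]'

```text
time_s: 13.6
position: [0.523, 0.1514, 0.1045]
tcp_rot: [[0.02, 1.0, 0.0], [1.0, -0.02, -0.0], [-0.0, 0.0, -1.0]]
force: [-4.5, 0.0, -4.4]
opening: 0.275
grasp_force: 30.0
```

apply_moves --rows '[{"x": 0, "y": 0.4, "z": 0, "rx": 0, "ry": 0, "rz": 0, "claw": 255}, {"x": 0, "y": 0.8, "z": 0, "rx": 0, "ry": 0, "rz": 0, "claw": 255}, {"x": 0, "y": 1.2, "z": 0, "rx": 0, "ry": 0, "rz": 0, "claw": 255}]'

```text
time_s: 13.98
position: [0.5241, 0.1514, 0.1045]
tcp_rot: [[0.02, 1.0, -0.0], [1.0, -0.02, 0.0], [0.0, -0.0, -1.0]]
force: [-4.6, -1.3, -4.2]
opening: 0.274
grasp_force: 30.0
```

apply_moves --rows '[{"x": 0, "y": 0.4, "z": 0, "rx": 0, "ry": 0, "rz": 0, "claw": 255}, {"x": 0, "y": 0.8, "z": 0, "rx": 0, "ry": 0, "rz": 0, "claw": 255}, {"x": 0, "y": 1.2, "z": 0, "rx": 0, "ry": 0, "rz": 0, "claw": 255}]'

```text
time_s: 14.35
position: [0.5252, 0.1513, 0.1045]
tcp_rot: [[0.02, 1.0, -0.001], [1.0, -0.02, -0.0], [-0.0, -0.001, -1.0]]
force: [-4.7, -0.3, -3.7]
opening: 0.27
grasp_force: 30.0
```

apply_moves --rows '[{"x": 0, "y": 0.4, "z": 0, "rx": 0, "ry": 0, "rz": 0, "claw": 255}, {"x": 0, "y": 0.8, "z": 0, "rx": 0, "ry": 0, "rz": 0, "claw": 255}, {"x": 0, "y": 1.1, "z": 0, "rx": 0, "ry": 0, "rz": 0, "claw": 255}]'

```text
time_s: 14.72
position: [0.5256, 0.1513, 0.1043]
tcp_rot: [[0.02, 1.0, -0.002], [1.0, -0.02, -0.0], [-0.0, -0.002, -1.0]]
force: [-6.2, -0.8, -4.4]
opening: 0.276
grasp_force: 30.0
```

apply_moves --rows '[{"x": 0, "y": 0.2, "z": 0, "rx": 0, "ry": 0, "rz": 0, "claw": 255}, {"x": 0, "y": 0.3, "z": 0, "rx": 0, "ry": 0, "rz": 0, "claw": 255}]'

```text
time_s: 14.98
position: [0.5256, 0.1513, 0.1043]
tcp_rot: [[0.02, 1.0, -0.003], [1.0, -0.02, -0.0], [-0.0, -0.003, -1.0]]
force: [-5.2, 0.2, -3.8]
opening: 0.272
grasp_force: 30.0
```

apply_moves --rows '[{"x": 0, "y": 0.3, "z": 0, "rx": 0, "ry": 0, "rz": 0, "claw": 255}, {"x": 0, "y": 0.6, "z": 0, "rx": 0, "ry": 0, "rz": 0, "claw": 255}]'

```text
time_s: 15.22
position: [0.5259, 0.1513, 0.1043]
tcp_rot: [[0.02, 1.0, -0.003], [1.0, -0.02, -0.0], [-0.0, -0.003, -1.0]]
force: [-6.4, -0.9, -2.8]
opening: 0.277
grasp_force: 30.0
```

apply_moves --rows '[{"x": 0, "y": 0.4, "z": 0, "rx": 0, "ry": 0, "rz": 0, "claw": 255}, {"x": 0, "y": 0.8, "z": 0, "rx": 0, "ry": 0, "rz": 0, "claw": 255}, {"x": 0, "y": 0.8, "z": 0, "rx": 0, "ry": 0, "rz": 0, "claw": 255}]'

```text
time_s: 15.6
position: [0.5262, 0.1513, 0.1043]
tcp_rot: [[0.02, 1.0, -0.004], [1.0, -0.02, -0.0], [-0.0, -0.004, -1.0]]
force: [-6.3, -1.5, -2.2]
opening: 0.274
grasp_force: 30.0
```

apply_moves --rows '[{"x": 0, "y": 0.5, "z": 0, "rx": 0, "ry": 0, "rz": 0, "claw": 255}, {"x": 0, "y": 1.0, "z": 0, "rx": 0, "ry": 0, "rz": 0, "claw": 255}, {"x": 0, "y": 1.0, "z": 0, "rx": 0, "ry": 0, "rz": 0, "claw": 255}]'

```text
time_s: 15.98
position: [0.5264, 0.1513, 0.1043]
tcp_rot: [[0.02, 1.0, -0.006], [1.0, -0.02, -0.0], [-0.0, -0.006, -1.0]]
force: [-8.8, -0.0, -0.2]
opening: 0.273
grasp_force: 30.0
```

apply_moves --rows '[{"x": 0, "y": 0.3, "z": 0, "rx": 0, "ry": 0, "rz": 0, "claw": 255}, {"x": 0, "y": 0.5, "z": 0, "rx": 0, "ry": 0, "rz": 0, "claw": 255}]'

```text
time_s: 16.23
position: [0.5266, 0.1513, 0.1044]
tcp_rot: [[0.02, 1.0, -0.007], [1.0, -0.02, -0.0], [-0.0, -0.007, -1.0]]
force: [-8.8, 0.6, -0.2]
opening: 0.273
grasp_force: 30.0
```

```bash
python3 - <<'E'
from h import *
F=[]
for i in range(5):
    p,d=capture("side");s=read_state();F.append(s['force'])
print(np.round(F,1),np.mean(F,0),s['position'],s['moment'])
np.savez("side5.npz",p=p,d=d)
E
python3 disc.py 5 .018
```

```text
[[-8.7  0.   0. ]
 [-8.8 -0.3 -0.3]
 [-8.8 -0.9 -0.4]
 [-7.8 -0.   0.4]
 [-9.1  0.1  0.1]] [-8.66573139 -0.23273481 -0.02793049] [0.52661931 0.15131134 0.10434873] [-0.03701463  1.73905856  0.01410284]
disc top z 0.0393158440591701 tilt deg x,y [ 0.09 -0.85] circle [603.4 153.7] 31.9
cw ((485.5799560546875, 151.49098205566406), (28.415586471557617, 29.191701889038086), 0.4893254041671753) [0.48541567 0.15259794 0.04179897]
red wall [0.63846235 0.15362731 0.04313914]
```

apply_moves --rows '[{"x": 0, "y": 0.4, "z": 0, "rx": 0, "ry": 0, "rz": 0, "claw": 255}, {"x": 0, "y": 0.8, "z": 0, "rx": 0, "ry": 0, "rz": 0, "claw": 255}, {"x": 0, "y": 1.2, "z": 0, "rx": 0, "ry": 0, "rz": 0, "claw": 255}, {"x": 0, "y": 1.4, "z": 0, "rx": 0, "ry": 0, "rz": 0, "claw": 255}]'

```text
time_s: 16.98
position: [0.5271, 0.1513, 0.1044]
tcp_rot: [[0.02, 1.0, -0.009], [1.0, -0.02, -0.0], [-0.001, -0.009, -1.0]]
force: [-10.5, 0.2, 2.5]
opening: 0.272
grasp_force: 30.0
```

```bash
cat >f.py <<'E'
from h import *
F=[]
for i in range(6):
    p,d=capture("side");s=read_state();F.append(s['force'])
print(np.round(F,1)[:,0],np.mean(F,0),s['position'],s['time_s'])
E
python3 f.py
```

```text
[-10.2  -9.  -10.2 -10.2 -10.  -11.1] [-10.11474696  -0.1054845    2.08171985] [0.52706781 0.15130837 0.10438569] 17.275
```

apply_moves --rows '[{"x": 0, "y": 0.4, "z": 0, "rx": 0, "ry": 0, "rz": 0, "claw": 255}, {"x": 0, "y": 0.7, "z": 0, "rx": 0, "ry": 0, "rz": 0, "claw": 255}, {"x": 0, "y": 0.7, "z": 0, "rx": 0, "ry": 0, "rz": 0, "claw": 255}, {"x": 0, "y": 0.7, "z": 0, "rx": 0, "ry": 0, "rz": 0, "claw": 255}, {"x": 0, "y": 0.7, "z": 0, "rx": 0, "ry": 0, "rz": 0, "claw": 255}, {"x": 0, "y": 0.7, "z": 0, "rx": 0, "ry": 0, "rz": 0, "claw": 255}, {"x": 0, "y": 0.7, "z": 0, "rx": 0, "ry": 0, "rz": 0, "claw": 255}, {"x": 0, "y": 0.7, "z": 0, "rx": 0, "ry": 0, "rz": 0, "claw": 255}, {"x": 0, "y": 0.7, "z": 0, "rx": 0, "ry": 0, "rz": 0, "claw": 255}]'

```text
time_s: 18.4
position: [0.5273, 0.1513, 0.1043]
tcp_rot: [[0.02, 1.0, -0.01], [1.0, -0.02, -0.0], [-0.001, -0.01, -1.0]]
force: [-10.8, -0.7, 2.2]
opening: 0.27
grasp_force: 30.0
```

```bash
python3 f.py; python3 -c "
from h import *
go(465,152.7,104,88.8)"
```

```text
[-10.7 -11.8 -11.2 -11.  -11.2 -10.6] [-11.09927892  -0.01684315   2.03163066] [0.52731029 0.15129713 0.10431454] 18.7
shift [  0.2 -62.3   0.9] turn [-0.092  0.006  0.008] p [527.3 151.3 104.3] yaw 88.85 F [-10.63   0.71   1.9 ] t 18.7 open 0.27364479930168856
```

apply_moves --rows '[{"x": 0, "y": -1, "z": 0, "rx": 0, "ry": 0, "rz": 0, "claw": 255}, {"x": 0, "y": -2.5, "z": 0, "rx": 0, "ry": 0, "rz": 0, "claw": 255}, {"x": 0, "y": -4, "z": 0, "rx": 0, "ry": 0, "rz": 0, "claw": 255}, {"x": 0, "y": -6, "z": 0, "rx": 0, "ry": 0, "rz": 0, "claw": 255}, {"x": 0, "y": -8, "z": 0, "rx": 0, "ry": 0, "rz": 0, "claw": 255}, {"x": 0, "y": -12, "z": 0, "rx": 0, "ry": 0, "rz": 0, "claw": 255}, {"x": 0, "y": -17, "z": 0, "rx": 0, "ry": 0, "rz": 0, "claw": 255}, {"x": 0, "y": -23, "z": 0, "rx": 0, "ry": 0, "rz": 0, "claw": 255}, {"x": 0, "y": -30, "z": 0, "rx": 0, "ry": 0, "rz": 0, "claw": 255}, {"x": 0, "y": -38, "z": 0, "rx": 0, "ry": 0, "rz": 0, "claw": 255}]'

```text
time_s: 19.95
position: [0.4934, 0.152, 0.1046]
tcp_rot: [[0.02, 1.0, 0.0], [1.0, -0.02, 0.0], [0.0, 0.0, -1.0]]
force: [-0.7, -0.6, -2.4]
opening: 0.276
grasp_force: 30.0
```

apply_moves --rows '[{"x": 0, "y": -9, "z": 0, "rx": 0, "ry": 0, "rz": 0, "claw": 255}, {"x": 0, "y": -19, "z": 0, "rx": 0, "ry": 0, "rz": 0, "claw": 255}, {"x": 0, "y": -30, "z": 0, "rx": 0, "ry": 0, "rz": 0, "claw": 255}, {"x": 0, "y": -42, "z": 0, "rx": 0, "ry": 0, "rz": 0, "claw": 255}, {"x": 0, "y": -54, "z": 0, "rx": 0, "ry": 0, "rz": 0, "claw": 255}, {"x": 0, "y": -66, "z": 0, "rx": 0, "ry": 0, "rz": 0, "claw": 255}, {"x": 0, "y": -76, "z": 0, "rx": 0, "ry": 0, "rz": 0, "claw": 255}, {"x": 0, "y": -84, "z": 0, "rx": 0, "ry": 0, "rz": 0, "claw": 255}, {"x": 0, "y": -90, "z": 0, "rx": 0, "ry": 0, "rz": 0, "claw": 255}, {"x": 0, "y": -90, "z": 0, "rx": 0, "ry": 0, "rz": 0, "claw": 255}]'

```text
time_s: 21.2
position: [0.4033, 0.1539, 0.1045]
tcp_rot: [[0.02, 1.0, -0.0], [1.0, -0.02, -0.0], [-0.0, -0.0, -1.0]]
force: [0.1, -0.5, -3.5]
opening: 0.273
grasp_force: 30.0
```

```bash
python3 - <<'E'
from h import *
go(405,153,86,88.8)
p,d=capture("side");np.savez("side6.npz",p=p,d=d)
cv2.imwrite("pics/s6.png",crop(p,170,190,370,340,4))
E
python3 disc.py 6 .018
```

```text
shift [-0.8  1.7 18.5] turn [-0.005  0.     0.006] p [403.3 153.9 104.5] yaw 88.83 F [ 0.13 -0.53 -3.51] t 21.2 open 0.2732650015980764
disc top z 0.03915039391606023 tilt deg x,y [ 0.05 -1.56] circle [603.  152.8] 32.1
cw ((429.54180908203125, 159.74362182617188), (27.794921875, 52.05265808105469), 51.32693099975586) [0.42928502 0.15447549 0.03999904]
red wall [0.63900815 0.15041742 0.04288511]
```

View pics/s6.png

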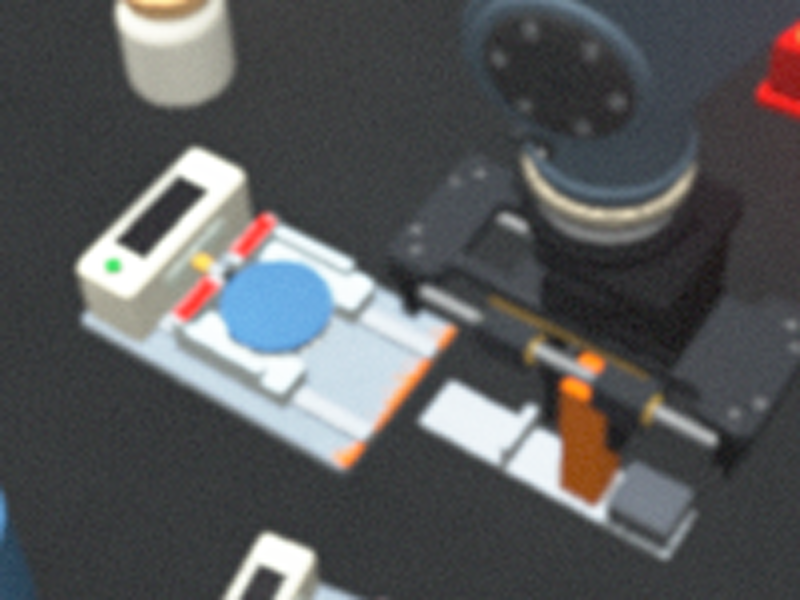

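The side crop shows the disc seated against the stop at (277,305), and the lifter drawn out with its tip at (440,400), short of the reader's orange front edge. Now I set it down.

apply_moves --rows '[{"x": 0, "y": 0, "z": 3, "rx": 0, "ry": 0, "rz": 0, "claw": 255}, {"x": 0, "y": 0, "z": 7, "rx": 0, "ry": 0, "rz": 0, "claw": 255}, {"x": 0, "y": 0, "z": 11, "rx": 0, "ry": 0, "rz": 0, "claw": 255}, {"x": 0, "y": 0, "z": 14, "rx": 0, "ry": 0, "rz": 0, "claw": 255}, {"x": 0, "y": 0, "z": 16, "rx": 0, "ry": 0, "rz": 0, "claw": 255}, {"x": 0, "y": 0, "z": 17, "rx": 0, "ry": 0, "rz": 0, "claw": 255}, {"x": 0, "y": 0, "z": 17.5, "rx": 0, "ry": 0, "rz": 0, "claw": 255}, {"x": 0, "y": 0, "z": 18, "rx": 0, "ry": 0, "rz": 0, "claw": 255}, {"x": 0, "y": 0, "z": 18, "rx": 0, "ry": 0, "rz": 0, "claw": 255}]'

```text
time_s: 22.38
position: [0.4038, 0.1539, 0.0866]
tcp_rot: [[0.02, 1.0, 0.0], [1.0, -0.02, 0.0], [0.0, 0.0, -1.0]]
force: [1.1, 0.4, -3.5]
opening: 0.273
grasp_force: 30.0
```

apply_moves --rows '[{"x": 0, "y": 0, "z": 0.3, "rx": 0, "ry": 0, "rz": 0, "claw": 255}, {"x": 0, "y": 0, "z": 0.6, "rx": 0, "ry": 0, "rz": 0, "claw": 255}, {"x": 0, "y": 0, "z": 0.6, "rx": 0, "ry": 0, "rz": 0, "claw": 255}]'

```text
time_s: 22.75
position: [0.4039, 0.1538, 0.0864]
tcp_rot: [[0.02, 1.0, 0.001], [1.0, -0.02, 0.0], [0.0, 0.001, -1.0]]
force: [-0.2, -0.8, 4.6]
opening: 0.276
grasp_force: 30.0
```

Contact with the bench; release and rise.

apply_moves --rows '[{"x": 0, "y": 0, "z": -0.3, "rx": 0, "ry": 0, "rz": 0, "claw": 180}, {"x": 0, "y": 0, "z": -0.3, "rx": 0, "ry": 0, "rz": 0, "claw": 160}, {"x": 0, "y": 0, "z": -0.3, "rx": 0, "ry": 0, "rz": 0, "claw": 100}, {"x": 0, "y": 0, "z": -0.3, "rx": 0, "ry": 0, "rz": 0, "claw": 60}, {"x": 0, "y": 0, "z": -0.3, "rx": 0, "ry": 0, "rz": 0, "claw": 40}, {"x": 0, "y": 0, "z": -0.3, "rx": 0, "ry": 0, "rz": 0, "claw": 40}]'

```text
time_s: 23.5
position: [0.4038, 0.1538, 0.0862]
tcp_rot: [[0.02, 1.0, 0.0], [1.0, -0.02, -0.0], [-0.0, 0.0, -1.0]]
force: [-0.2, -0.7, -0.3]
opening: 0.743
grasp_force: 0.0
```

apply_moves --rows '[{"x": 0, "y": 0, "z": -8, "rx": 0, "ry": 0, "rz": 0, "claw": 40}, {"x": 0, "y": 0, "z": -25, "rx": 0, "ry": 0, "rz": 0, "claw": 40}, {"x": 0, "y": 0, "z": -50, "rx": 0, "ry": 0, "rz": 0, "claw": 40}, {"x": 0, "y": 0, "z": -80, "rx": 0, "ry": 0, "rz": 0, "claw": 40}, {"x": 0, "y": 0, "z": -110, "rx": 0, "ry": 0, "rz": 0, "claw": 40}, {"x": -40, "y": 0, "z": -130, "rx": 0, "ry": 0, "rz": 0, "claw": 40}, {"x": -90, "y": 0, "z": -140, "rx": 0, "ry": 0, "rz": 0, "claw": 40}, {"x": -140, "y": 0, "z": -140, "rx": 0, "ry": 0, "rz": 0, "claw": 40}, {"x": -160, "y": 0, "z": -140, "rx": 0, "ry": 0, "rz": 0, "claw": 40}, {"x": -160, "y": 0, "z": -140, "rx": 0, "ry": 0, "rz": 0, "claw": 40}]'

```text
time_s: 24.75
position: [0.4005, -0.0072, 0.2267]
tcp_rot: [[0.024, 1.0, 0.001], [1.0, -0.024, -0.0], [-0.0, 0.001, -1.0]]
force: [-0.2, 0.6, 0.6]
opening: 0.845
grasp_force: 0.0
```

```bash
python3 - <<'E'
from h import *
for n in("top","side"):
    p,d=capture(n);np.savez(f"{n}7.npz",p=p,d=d)
    if n=="top": a=crop(p,185,135,275,310,3)
    else: b=crop(p,170,190,370,340,2.5)
im=np.zeros((530,790,3),np.uint8);im[:525,:270]=a;im[:375,280:780]=b
cv2.imwrite("pics/c7.png",im)
E
python3 disc.py 7 0
```

```text
disc top z 0.03905215458716493 tilt deg x,y [ 0.03 -0.87] circle [602.7 151.9] 32.4
red wall [0.63902401 0.14949328 0.04283632]
```

View pics/c7.png

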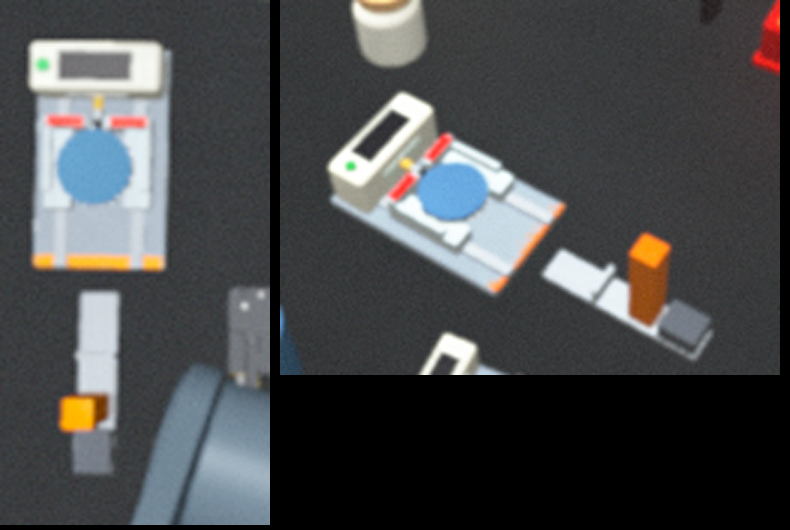

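The final view shows the disc at (95,165), flat on the carriage against the wall and stop tip, and the lifter standing clear on the bench at (97,380).

```bash
python3 -c "
from rig import *
print(hand_in())"
```

```text
the job is handed in; nothing more can be done
None
```

The job is done and handed in: the disc lies flat on the carriage against the sprung stop, seated with a steady push of about 11 N for over a second, and the lifter stands flat on the bench about 20 mm clear of the reader.

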